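# Clear the broken tube off the air-drying rack and set its air valve

### The job

Get this batch of washed specimen tubes drying: lift the one broken tube, the short one with a ragged edge, off the drying rack and lower it into the steel tray without dropping it, leaving the five whole tubes standing on their nozzles and the other things on the bench alone. Then take the rack's air valve by the handle on its wheel, close it clockwise fully to its stop, and back it off exactly two turns. Finish still gripping the handle, the wheel held steady at that setting, so that its lock nut can be tightened.

Things in the scene. Friction and masses are not known exactly. Their poses are not given: they have to be found in the camera images.
- dryer: Air-drying rack, fixed: steel box 150 (x) x 210 (y) x 50 mm high, with six upright nozzles on top (10 mm diameter, 30 mm tall) at x = -35, +35 and y = -70, 0, +70 mm, a tube mouth-down over each. Origin: centre of the box's underside. On its -y side a 17 mm pipe leads to a brass valve, upright axis at x = 0, y = -225 mm; the pipe drops into the bench 52 mm farther on.
- tube_a_mid (a point): A whole glass specimen tube, 25 mm outside diameter, 75 mm long, wall 2 mm, about 28 g, standing mouth-down over a nozzle on top of the rack. The point is on its axis, half-way up (37.5 mm above its rim). It must stay.
- tube_b_mid (a point): A whole glass specimen tube, 25 mm outside diameter, 75 mm long, wall 2 mm, about 28 g, standing mouth-down over a nozzle on top of the rack. The point is on its axis, half-way up (37.5 mm above its rim). It must stay.
- tube_c_mid (a point): A whole glass specimen tube, 25 mm outside diameter, 75 mm long, wall 2 mm, about 28 g, standing mouth-down over a nozzle on top of the rack. The point is on its axis, half-way up (37.5 mm above its rim). It must stay.
- tube_d_mid (a point): A whole glass specimen tube, 25 mm outside diameter, 75 mm long, wall 2 mm, about 28 g, standing mouth-down over a nozzle on top of the rack. The point is on its axis, half-way up (37.5 mm above its rim). It must stay.
- tube_e_mid (a point): A whole glass specimen tube, 25 mm outside diameter, 75 mm long, wall 2 mm, about 28 g, standing mouth-down over a nozzle on top of the rack. The point is on its axis, half-way up (37.5 mm above its rim). It must stay.
- broken_mid (a point): A broken glass specimen tube, 25 mm outside diameter but only 55 mm long, its lower edge ragged, about 20 g, standing mouth-down over a nozzle (any of the six). The point is on its axis, half-way up (27.5 mm above its lowest edge). Its top 35 mm are sound and round.
- broken: The same tube as broken_mid; origin at the centre of its lower edge, z up along its axis as it stands.
- tray: Open steel tray for broken glass, fixed: 180 (x) x 140 (y) x 50 mm high outside, walls and floor 4 mm. Origin: centre of its underside.
- wheel (a joint): Turn of the valve's wheel, rad: 0 at its stop (closed), growing as it opens, counter-clockwise seen from above; 6.283 a turn, 3.5 turns in all. It starts 0.4 to 1.5 turns open. It turns stiffly (about 0.14 N m, some 3 to 4 N at the handle) and stays where it is left; the stop is hard.
- wheel_hub (a point): Centre of the valve's handwheel, in the plane of its rim, on the spindle's upright axis. The wheel is 100 mm over its rim (rim bar 12 mm thick), three spokes. It rises 2.5 mm a turn as it opens; the rim's plane is 128 mm above the bench when closed.
- handle_mid (a point): Middle of the wheel's upright revolving handle (20 mm diameter, 48 mm long, from 11 to 59 mm above the rim's plane), 44 mm from the wheel's axis. The point is on the handle's axis, 35 mm above the rim's plane. The handle spins freely on its pin, so a grip on it need not turn with the wheel.
- handle: The same revolving handle; origin on its axis at its lower end, z up.
- brush_jar: Bystander: open glass jar with brushes, 74 mm diameter, 90 mm tall (brushes to 165 mm), loose. Origin: centre of its underside.
- petri_dish: Bystander: closed Petri dish, 96 mm diameter, 20 mm tall, loose. Origin: centre of its underside.
- tube_rack: Bystander: blue plastic tube rack, 100 x 200 x 55 mm, with some capped tubes to 85 mm, loose. Origin: centre of its underside.
There are look-alikes about, which are no part of the job. Leave any purple or yellow look-alike of the part that bears tube_c_mid alone.

How it is judged:
By the outcome, as a careful person would: the job done as asked, in the order asked, and still so for the second after the job is handed in, while the arm keeps its last pose, push and grip.
It also fails if it takes over 72 s, if anything falls off the work surface, if the arm or the gripper's body presses on something with over 40 N, if the wrist force passes 120 N, or if a joint passes its speed limit or range.

### The arm

A 6-joint arm with a two-finger parallel gripper is mounted at the origin on the work surface. World frame = base frame: x ahead of the robot, y to its left, z up, the work surface at z = 0. Lengths are in m, angles in rad, forces in N, time in s.
With the tool pointing down it reaches from about 0.4 to 0.825 m from the base axis. Payload 7 kg.
Tool frame: the origin (TCP) lies between the finger pads; the fingertips stand 25 mm ahead of it and the grasp point (between the pads) lies 6 mm ahead of it (arm.tip_extent is the z of the fingertips in the tool frame, in m); z points along the fingers, x is the direction in which the jaws open and shut, and the axes are right-handed (so a half turn about z gives the same grasp; the last joint's range is limited). The gripper opens to 88 mm and grips with 3 to 60 N. Pads are 19 mm wide; open, the fingers measure 130 mm over their backs; the gripper's body (78 mm by 193 mm) begins 47 mm behind the grasp point.
Start: joints at [-0.995, 0.359, 0.012, 0, -1.224, -0.288], TCP at [0.192, -0.647, 0.252] pointing down, gripper open.
Joint ranges: [-3.07, 3.07], [-1.43, 2.12], [-1.02, 1.25], [-3.03, 1.67], [-3.05, -0], [-3.03, 3.03]. Speed limits (rad/s): [2.39, 2.39, 3.01, 3.14, 3.14, 3.14].

### API

Orientations are given as [roll, pitch, yaw] about the fixed x, y, z axes, in that order (R = Rz(yaw) Ry(pitch) Rx(roll)).
In Python, from station import monitor, grab_frame, job_done, arm gives the robot as it stands.
- The arm moves only by the shell command python3 -m jog 'ROWS' [FORCE]. ROWS is JSON, a list that holds one entry, the list of rows, each a list of 7 numbers: the shift along the world's x, y, z in m, then the turn, a rotation vector about the world's x, y, z in rad, then the opening, from 0 (shut) to 1 (fully open). In form: [[[dx, dy, dz, ax, ay, az, claw], ...]]. A call has 1 to 20 rows; each row shifts and turns the commanded pose from where the row before left it; what a row does not reach is not made up. A row lasts 1/8 s, in which the tool goes at most 62.5 mm and 10.7 degrees, less where a joint would pass 70% of its speed; a pose out of reach is approached as far as the arm can. A call is refused whole if a number of a shift passes 0.0625 or a number of a turn 0.188, either way. A call with a gripper value outside its range is refused whole. The fingers move at their own pace and stop on an object; FORCE is the grip in N (left out, the last holds). Time passes only in rows, so rows that do not move let the fingers close. It gives the time, the measured TCP pose, the force and the opening at its end, in the units of the state.
- monitor.get_state(): the state, without advancing time (a new reading comes with each control period).
- grab_frame(name): name is "scene" or "top"; returns a dict with "pixels" (420x560x3 uint8, red, green, blue), "K" (3x3 intrinsics, pixels), "k1" (the pictures are not rectified: a ray, as slopes to the right and down, at radius r is drawn at 1 + k1 r^2 times it, then the intrinsics apply), "view" (4x4, takes a point from world to camera coordinates). Camera axes: x right, y down, z forward; pixel columns grow to the right and rows downward; lengths in m; the calibration is good to about 2 mm. A picture is of the moment at which its call begins. There is no depth.
- job_done(): hands the job in, once; it reports no verdict.
The state is a dict: "t": time; "q": joint angles; "qd": joint speeds; "joint_efforts": joint torques, N m; "eef_pos": TCP position; "ee_rot": TCP orientation; "force": force on the tool from outside, world axes, zero at the start; "moment": the same for the moment, N m; "width": finger opening in m.
Only numpy, scipy, OpenCV 4.12 (cv2) and the standard library are available. Lean on these libraries where they do the work, as an engineer would, in place of code of your own. Each camera call takes 0.05 s, during which the arm holds its last target.

## Working session

There is one attempt and no reset: what is moved stays moved. The work goes in short steps, Python scripts to look and compute and a shell command to move; the robot and the scene stay as the last step left them, time stands still between calls to the robot, and variables do not carry over. Pictures are saved under pics/ and viewed, and the job is handed in when it is done.

```bash
mkdir -p pics; ls; python3 - <<'E'
from station import monitor, grab_frame, arm
import cv2,numpy as np
s=monitor.get_state();print({k:np.round(v,3) for k,v in s.items()})
for n in("scene","top"):
    f=grab_frame(n);cv2.imwrite(f"pics/{n}0.png",f["pixels"][:,:,::-1]);print(f["K"],f["k1"],np.round(f["view"],3))
print(arm.tip_extent)
E
```

```text
pics
{'t': np.float64(0.0), 'q': array([-0.995,  0.359,  0.011, -0.   , -1.224, -0.288]), 'qd': array([ 0.   ,  0.   ,  0.001, -0.001,  0.001, -0.001]), 'joint_efforts': array([-0.0000e+00, -5.8272e+01,  2.9308e+01,  6.9980e+00,  7.0000e-03,
       -0.0000e+00]), 'eef_pos': array([ 0.191, -0.647,  0.251]), 'ee_rot': array([-3.141e+00, -2.000e-03,  1.858e+00]), 'force': array([-0.629, -0.316,  0.403]), 'moment': array([-0.023,  0.002, -0.027]), 'width': np.float64(0.088)}
[[493.08780268   0.         282.26577233]
 [  0.         493.08780268 208.73368682]
 [  0.           0.           1.        ]] -0.008872101513728997 [[-0.624  0.782 -0.004  0.375]
 [ 0.669  0.531 -0.52  -0.294]
 [-0.404 -0.327 -0.854  1.458]
 [ 0.     0.     0.     1.   ]]
[[415.54603037   0.         279.40151692]
 [  0.         415.54603037 204.4317706 ]
 [  0.           0.           1.        ]] -0.12883520504381565 [[-0.018 -1.     0.005 -0.02 ]
 [-0.992  0.017 -0.124  0.596]
 [ 0.124 -0.007 -0.992  0.989]
 [ 0.     0.     0.     1.   ]]
0.025
```

View pics/scene0.png

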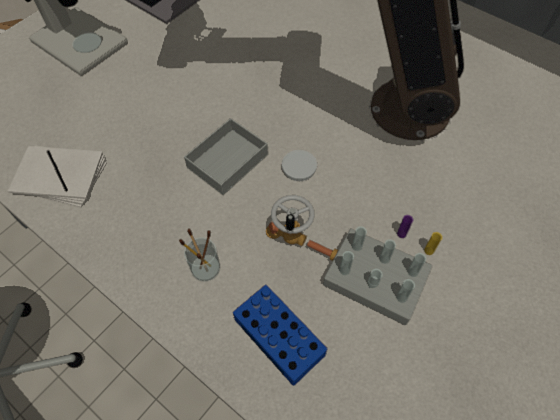

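View pics/top0.png

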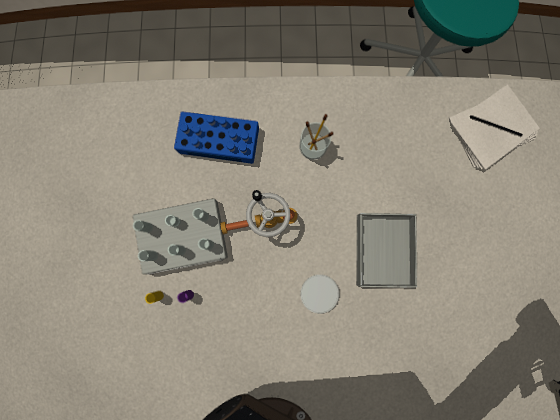

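Scene shows the rack at about (378,275) and the wheel at (293,215) with a black handle at (291,222). Top shows the rack at (182,236), the wheel at (268,215) with its handle at (257,195), and the tray at (387,251). Next I'll crop in on the tubes and the wheel.

```bash
python3 - <<'E'
import cv2,numpy as np
a=cv2.imread("pics/scene0.png")[180:330,255:445];b=cv2.imread("pics/top0.png")[180:310,120:310]
cv2.imwrite("pics/c1.png",cv2.resize(a,None,fx=4,fy=4,interpolation=2));cv2.imwrite("pics/c2.png",cv2.resize(b,None,fx=4,fy=4,interpolation=2))
E
```

```text
(no output)
```

View pics/c1.png

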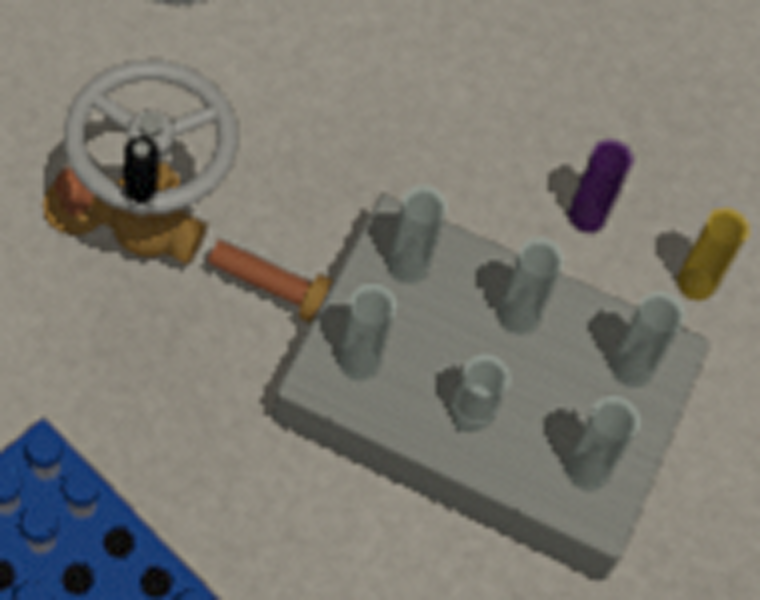

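View pics/c2.png

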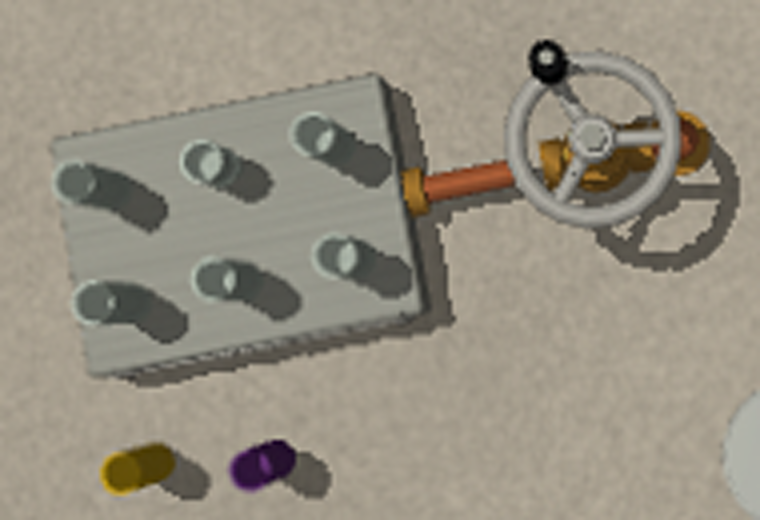

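Candidates for the broken tube, by scene pixel:
- (363,236), (392,249) and (421,262): near-row tubes, tall
- (346,260): tall
- (407,282): tall
- (375,277): clearly shorter, with its nozzle showing; same tube as top (173,220)
- (405,226): purple stray
- (434,243): yellow stray

I choose (375,277), the middle of the rack's +x row. In the crop it is the only short one. Next I'll measure positions.

```bash
cat > h.py <<'E'
import numpy as np,cv2
from station import monitor,grab_frame
def ray(f,uv):
    K=f["K"];k=f["k1"]
    d=np.array([(uv[0]-K[0,2])/K[0,0],(uv[1]-K[1,2])/K[1,1]])
    s=d.copy()
    for _ in range(20): s=d/(1+k*(s@s))
    V=np.array(f["view"]);R=V[:3,:3];c=-R.T@V[:3,3]
    r=R.T@np.array([s[0],s[1],1]);return c,r/np.linalg.norm(r)
def onz(f,uv,z):
    c,r=ray(f,uv);return c+r*(z-c[2])/r[2]
def tri(f1,u1,f2,u2):
    c1,r1=ray(f1,u1);c2,r2=ray(f2,u2)
    A=np.c_[r1,-r2];t=np.linalg.lstsq(A,c2-c1,rcond=None)[0]
    p,q=c1+t[0]*r1,c2+t[1]*r2
    return (p+q)/2,np.linalg.norm(p-q)
def proj(f,p):
    V=np.array(f["view"]);q=V[:3,:3]@p+V[:3,3];s=q[:2]/q[2];s=s*(1+f["k1"]*(s@s))
    return s*f["K"][0,0]+f["K"][:2,2]
E
python3 - <<'E'
from h import *
np.set_printoptions(precision=4,suppress=True)
S=grab_frame("scene");T=grab_frame("top")
cs=lambda u,v:(u/4+255-.4,v/4+180-.4); ct=lambda u,v:(u/4+120-.4,v/4+180-.4)
# tube tops: scene, top
pairs={"broken":((486,376),(202,160)),"t(-,near)":((423,204),(330,256)),"mid near":((541,260),(210,278)),"far near":((660,313),(94,303)),"right":((374,303),(306,136)),"left":((614,418),(74,182)),"hub":((150,128),(593,140)),"handletop":((142,150),(546,58))}
for n,(a,b) in pairs.items():
    p,e=tri(S,cs(*a),T,ct(*b));print(n,p,round(e,4), "planes", onz(S,cs(*a),p[2]-0)[:2])
for n,b,z in [("c1",(52,138),.05),("c2",(378,75),.05),("c3",(426,310),.05),("c4",(90,374),.05)]: print(n,onz(T,ct(*b),z))
for n,a,z in [("s1",(278,395),.05),("s2",(606,558),.05),("s3",(709,340),.05)]: print(n,onz(S,cs(*a),z))
print(proj(T,S and np.array([.5,0,.0])))
# tray
for uv in [(358,213),(415,214),(414,288),(357,287)]: print("tray",onz(T,uv,.05))
for uv in [(231,121),(267,152),(222,190),(186,155)]: print("trayS",onz(S,uv,.05))
E
```

```text
broken [0.5553 0.2233 0.1074] 0.002 planes [0.5547 0.2241]
t(-,near) [0.4993 0.1431 0.1303] 0.0013 planes [0.4997 0.1426]
mid near [0.4874 0.2122 0.1277] 0.0005 planes [0.4873 0.2124]
far near [0.4739 0.2794 0.1258] 0.0011 planes [0.4735 0.2799]
right [0.5667 0.1567 0.1306] 0.0016 planes [0.5672 0.156 ]
left [0.5424 0.2918 0.1267] 0.0009 planes [0.5421 0.2921]
hub [ 0.5602 -0.0037  0.1399] 0.0008 planes [ 0.56   -0.0034]
handletop [0.5986 0.0195 0.1914] 0.0015 planes [0.5982 0.0201]
c1 [0.5761 0.3319 0.05  ]
c2 [0.6116 0.1289 0.05  ]
c3 [0.4683 0.1    0.05  ]
c4 [0.4317 0.3057 0.05  ]
s1 [0.6114 0.1309 0.05  ]
s2 [0.5777 0.3275 0.05  ]
s3 [0.4282 0.3063 0.05  ]
[267.8469 243.8542]
tray [ 0.5694 -0.2225  0.05  ]
tray [ 0.5642 -0.3652  0.05  ]
tray [ 0.3836 -0.3539  0.05  ]
tray [ 0.3906 -0.2136  0.05  ]
trayS [ 0.3907 -0.3499  0.05  ]
trayS [ 0.4123 -0.2023  0.05  ]
trayS [ 0.577  -0.2145  0.05  ]
trayS [ 0.5539 -0.3647  0.05  ]
```

Measurements agree with the given sizes:
- **Rack:** centre (0.522, 0.217), yaw about 9.9°.
- **Broken tube:** top at z 0.107 (expected 0.105), at (0.5555, 0.223). The grid nozzle predicts (0.556, 0.2226).
- **Hub:** predicted (0.5606, -0.005), triangulated (0.560, -0.004).
- **Handle:** 45 mm from the hub (44 given).
- **Tray:** about (0.48, -0.286).

I'll approach with the jaws diagonal to the grid (yaw about 55°).

```bash
python3 -m jog '[[[0.043,0.033,0,0,0,0.118,0.6],[0.043,0.033,0,0,0,0.118,0.6],[0.043,0.033,0,0,0,0.118,0.6],[0.043,0.033,0,0,0,0.118,0.6],[0.043,0.033,0,0,0,0.118,0.6],[0.043,0.033,0,0,0,0.118,0.6],[0.0283,0.05,0,0,0,0.118,0.6],[0.0283,0.05,0,0,0,0.118,0.6],[0.0283,0.05,0,0,0,0.118,0.6],[0.0283,0.05,0,0,0,0.118,0.6],[0.0283,0.05,0,0,0,0.118,0.6],[0.0283,0.05,0,0,0,0.118,0.6],[-0.009,0.053,0,0,0,0.118,0.6],[-0.009,0.053,0,0,0,0.118,0.6],[-0.009,0.053,0,0,0,0.118,0.6],[-0.009,0.053,0,0,0,0.118,0.6],[-0.009,0.053,0,0,0,0.118,0.6],[-0.009,0.053,0,0,0,0.118,0.6],[-0.009,0.053,0,0,0,0.118,0.6],[0,0,0,0,0,0,0.6]]]' 12
```

```text
t: 2.7
eef_pos: [0.5556, 0.225, 0.2512]
ee_rot: [3.141, -0.0, -2.177]
force: [-0.1, -1.0, -0.3]
width: 0.0523
```

```bash
python3 -m jog '[[[0,-0.002,-0.03,0,0,0,0.6],[0,0,-0.03,0,0,0,0.6],[0,0,-0.03,0,0,0,0.6],[0,0,-0.02,0,0,0,0.6],[0,0,-0.02,0,0,0,0.6],[0,0,-0.015,0,0,0,0.6],[0,0,-0.012,0,0,0,0.6],[0,0,0,0,0,0,0.6]]]' 12
python3 - <<'E'
from h import *
f=grab_frame("top");g=grab_frame("scene")
a=f["pixels"][160:300,100:290,::-1];b=g["pixels"][190:330,290:480,::-1]
cv2.imwrite("pics/p1.png",np.vstack([cv2.resize(x,None,fx=2,fy=2,interpolation=2) for x in(a,b)]))
E
```

```text
t: 3.7
eef_pos: [0.556, 0.2193, 0.0937]
ee_rot: [3.141, -0.002, -2.183]
force: [0.5, 0.5, 0.1]
width: 0.0531
```

View pics/p1.png

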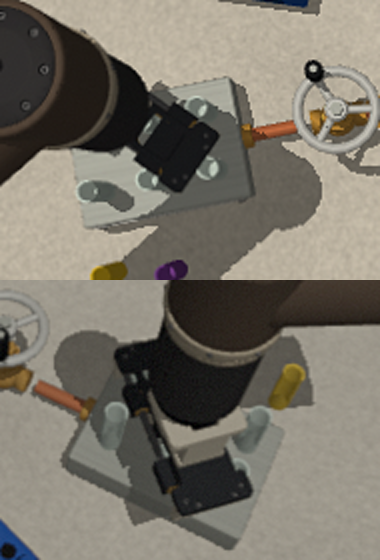

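The gripper is down over the broken tube with the neighbours undisturbed. It has settled about 3 mm low in y, so I'll correct that and close.

```bash
python3 -m jog '[[[0,0.003,0,0,0,0,0.6],[0,0,0,0,0,0,0.45],[0,0,0,0,0,0,0.3],[0,0,0,0,0,0,0.1],[0,0,0,0,0,0,0.1],[0,0,0,0,0,0,0.1],[0,0,0,0,0,0,0.1]]]' 12
```

```text
t: 4.68
eef_pos: [0.5564, 0.2228, 0.0946]
ee_rot: [-3.142, 0.0, -2.183]
force: [-0.7, -0.1, 0.6]
width: 0.026
```

```bash
python3 -m jog '[[[0,0,0,0,0,0,0.1],[0,0,0,0,0,0,0.1],[0,0,0.008,0,0,0,0.1],[0,0,0.015,0,0,0,0.1],[0,0,0.02,0,0,0,0.1],[0,0,0.03,0,0,0,0.1],[0,0,0.03,0,0,0,0.1],[0,0,0.02,0,0,0,0.1],[0,0,0.01,0,0,0,0.1],[0,0,0,0,0,0,0.1]]]'
python3 - <<'E'
from h import *
f=grab_frame("top");g=grab_frame("scene")
a=f["pixels"][160:300,100:290,::-1];b=g["pixels"][190:330,290:480,::-1]
cv2.imwrite("pics/p2.png",np.vstack([cv2.resize(x,None,fx=2,fy=2,interpolation=2) for x in(a,b)]))
E
```

```text
t: 5.92
eef_pos: [0.5565, 0.2229, 0.2285]
ee_rot: [-3.141, 0.002, -2.183]
force: [0.9, -1.2, -0.9]
width: 0.0258
```

View pics/p2.png

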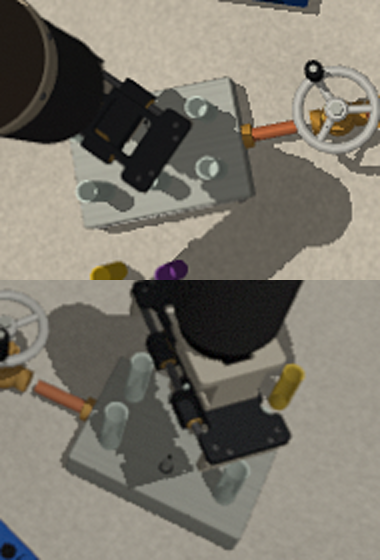

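The tube is held (25.8 mm opening), the nozzle is bare at scene crop (167,462), and the neighbours are still standing. I'll raise it clear of the handle and carry it to the tray.

```bash
python3 -m jog '[[[0,0,0.02,0,0,0,0.1],[0,0,0.02,0,0,0,0.1],[-0.005,-0.03,0,0,0,-0.06,0.1],[-0.007,-0.045,0,0,0,-0.08,0.1],[-0.007,-0.045,0,0,0,-0.08,0.1],[-0.007,-0.045,0,0,0,-0.08,0.1],[-0.007,-0.045,0,0,0,-0.08,0.1],[-0.007,-0.045,0,0,0,-0.08,0.1],[-0.007,-0.045,0,0,0,-0.08,0.1],[-0.007,-0.045,0,0,0,-0.08,0.1],[-0.007,-0.045,0,0,0,-0.08,0.1],[-0.007,-0.045,0,0,0,-0.08,0.1],[-0.007,-0.045,0,0,0,-0.08,0.1],[-0.002,-0.029,0,0,0,-0.02,0.1],[0,0,-0.02,0,0,0,0.1],[0,0,-0.03,0,0,0,0.1],[0,0,-0.03,0,0,0,0.1],[0,0,-0.03,0,0,0,0.1],[0,0,0,0,0,0,0.1],[0,0,0,0,0,0,0.1]]]'
python3 - <<'E'
from h import *
print(monitor.get_state())
f=grab_frame("top");g=grab_frame("scene")
a=f["pixels"][180:320,290:480,::-1];b=g["pixels"][80:220,140:330,::-1]
cv2.imwrite("pics/p3.png",np.vstack([cv2.resize(x,None,fx=2,fy=2,interpolation=2) for x in(a,b)]))
E
```

```text
t: 8.52
eef_pos: [0.4792, -0.2866, 0.1581]
ee_rot: [-3.141, -0.0, -3.063]
force: [0.1, -0.5, 0.7]
width: 0.0259
{'t': 8.525, 'q': array([-1.88141609e-01,  2.48701351e-01, -3.75137967e-01,  4.84955540e-04,
       -9.47013209e-01,  2.66383628e-01]), 'qd': array([ 0.00218836, -0.01649765,  0.01628967,  0.00078799,  0.00226528,
       -0.00115235]), 'joint_efforts': array([-1.00332953e-01, -4.43875802e+01,  2.44891155e+01,  5.84503636e+00,
        3.62307311e-02, -6.34266165e-03]), 'eef_pos': array([ 0.47923999, -0.28663096,  0.15811049]), 'ee_rot': array([-3.14122774e+00, -1.57887792e-04, -3.06306738e+00]), 'force': array([ 0.1167594 , -0.50912048,  0.69423538]), 'moment': array([-0.00994174,  0.09612206,  0.02246635]), 'width': 0.025940806285881367}
```

View pics/p3.png

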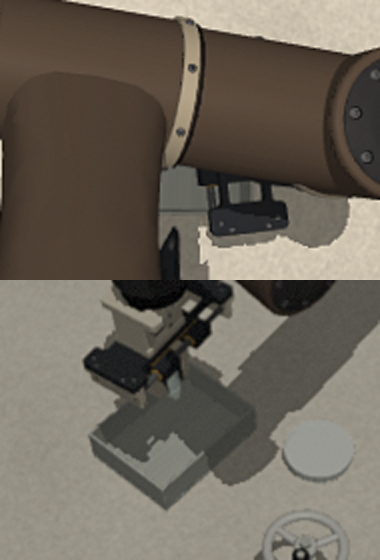

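The tube hangs over the tray (scene crop (175,380)). Now I'll lower it until it touches.

```bash
python3 -m jog '[[[0,0,-0.025,0,0,0,0.1],[0,0,-0.025,0,0,0,0.1],[0,0,-0.025,0,0,0,0.1],[0,0,-0.015,0,0,0,0.1],[0,0,-0.008,0,0,0,0.1],[0,0,-0.004,0,0,0,0.1],[0,0,-0.003,0,0,0,0.1],[0,0,-0.002,0,0,0,0.1],[0,0,0,0,0,0,0.1],[0,0,0,0,0,0,0.1]]]'
```

```text
t: 9.88
eef_pos: [0.4795, -0.2863, 0.0508]
ee_rot: [-3.141, 0.0, -3.063]
force: [0.3, 0.5, 0.6]
width: 0.0259
```

```bash
python3 -m jog '[[[0,0,-0.001,0,0,0,0.1],[0,0,-0.001,0,0,0,0.1],[0,0,0,0,0,0,0.1],[0,0,0,0,0,0,0.1]]]'; python3 -m jog '[[[0,0,-0.001,0,0,0,0.1],[0,0,0,0,0,0,0.1],[0,0,0,0,0,0,0.1]]]'
```

```text
t: 10.38
eef_pos: [0.4794, -0.2862, 0.0486]
ee_rot: [-3.142, 0.0, -3.063]
force: [-0.1, -0.1, 1.4]
width: 0.0257
t: 10.75
eef_pos: [0.4795, -0.2864, 0.0484]
ee_rot: [-3.141, 0.0, -3.062]
force: [-2.6, 0.6, 8.2]
width: 0.0258
```

Contact (8 N). I'll ease up 1 mm, open slowly, and retreat.

```bash
python3 -m jog '[[[0,0,0.001,0,0,0,0.1],[0,0,0,0,0,0,0.3],[0,0,0,0,0,0,0.33],[0,0,0,0,0,0,0.36],[0,0,0,0,0,0,0.4],[0,0,0,0,0,0,0.5],[0,0,0,0,0,0,0.55],[0,0,0,0,0,0,0.55],[0,0,0.02,0,0,0,0.55],[0,0,0.04,0,0,0,0.55],[0,0,0.05,0,0,0,0.55],[0,0,0.05,0,0,0,0.55],[0,0,0.05,0,0,0,0.55],[0,0,0,0,0,0,0.55]]]'
python3 - <<'E'
from h import *
f=grab_frame("top");g=grab_frame("scene")
a=f["pixels"][180:320,290:480,::-1];b=g["pixels"][80:220,140:330,::-1]
cv2.imwrite("pics/p4.png",np.vstack([cv2.resize(x,None,fx=2,fy=2,interpolation=2) for x in(a,b)]))
E
```

```text
t: 12.5
eef_pos: [0.4813, -0.287, 0.2633]
ee_rot: [-3.138, 0.008, -3.062]
force: [0.5, 0.5, -1.0]
width: 0.0483
```

View pics/p4.png

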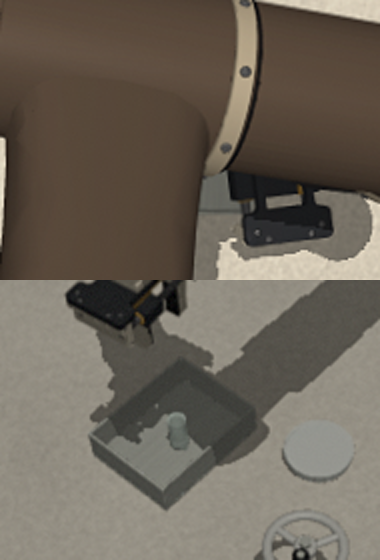

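The broken tube stands in the tray (scene crop (178,430)). Next is the handle, around (0.5985, 0.0195).

```bash
python3 -m jog '[[[0.0147,0.038,0,0,0,0,0.55],[0.0147,0.038,0,0,0,0,0.55],[0.0147,0.038,0,0,0,0,0.55],[0.0147,0.038,0,0,0,0,0.55],[0.0147,0.038,0,0,0,0,0.55],[0.0147,0.038,0,0,0,0,0.55],[0.0147,0.038,0,0,0,0,0.55],[0.0147,0.038,0,0,0,0,0.55],[0,0,-0.01,0,0,0,0.55],[0,0,0,0,0,0,0.55],[0,0,0,0,0,0,0.55]]]' 40
python3 - <<'E'
from h import *
f=grab_frame("top");g=grab_frame("scene")
a=f["pixels"][150:290,190:380,::-1];b=g["pixels"][150:290,200:390,::-1]
cv2.imwrite("pics/p5.png",np.vstack([cv2.resize(x,None,fx=2,fy=2,interpolation=2) for x in(a,b)]))
E
```

```text
t: 13.98
eef_pos: [0.5965, 0.0169, 0.2481]
ee_rot: [-3.141, -0.001, -3.063]
force: [0.0, -0.5, 0.2]
width: 0.0481
```

View pics/p5.png

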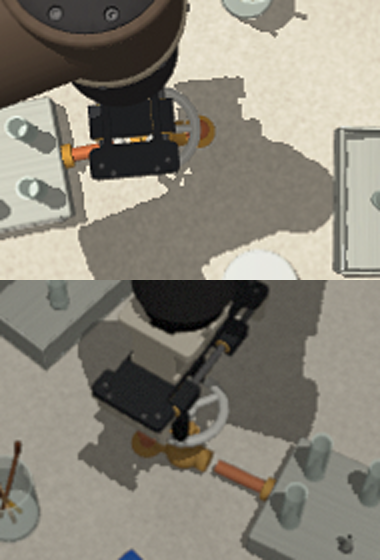

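The gripper is above the handle (scene crop (180,425)). Shift 2 mm and descend.

```bash
python3 -m jog '[[[0.002,0.003,-0.02,0,0,0,0.55],[0,0,-0.02,0,0,0,0.55],[0,0,-0.015,0,0,0,0.55],[0,0,-0.01,0,0,0,0.55],[0,0,-0.009,0,0,0,0.55],[0,0,0,0,0,0,0.55],[0,0,0,0,0,0,0.55]]]' 40
python3 - <<'E'
from h import *
f=grab_frame("top");g=grab_frame("scene")
b=g["pixels"][180:250,240:335,::-1]
cv2.imwrite("pics/p6.png",cv2.resize(b,None,fx=5,fy=5,interpolation=2))
E
```

```text
t: 14.95
eef_pos: [0.5993, 0.0208, 0.175]
ee_rot: [3.142, 0.001, -3.062]
force: [0.4, -0.4, -0.9]
width: 0.0483
```

View pics/p6.png

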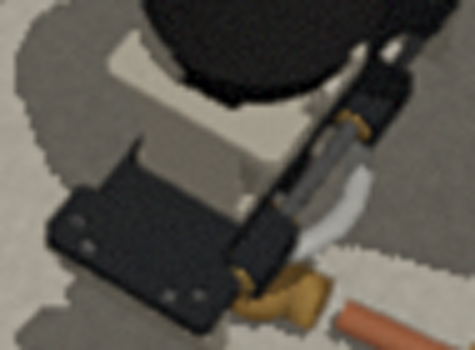

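The fingers straddle the handle with no contact force. Closing.

```bash
python3 -m jog '[[[0,0,0,0,0,0,0.4],[0,0,0,0,0,0,0.3],[0,0,0,0,0,0,0.05],[0,0,0,0,0,0,0.05],[0,0,0,0,0,0,0.05],[0,0,0,0,0,0,0.05],[0,0,0,0,0,0,0.05]]]' 40
```

```text
t: 15.92
eef_pos: [0.5989, 0.0208, 0.1746]
ee_rot: [3.142, -0.0, -3.063]
force: [-0.6, -0.3, 0.3]
width: 0.0194
```

```bash
python3 - <<'E'
import numpy as np
a=np.radians(33-15*np.arange(25));p=44*np.c_[np.cos(a),np.sin(a)]
for i,d in enumerate(np.diff(p,axis=0)):print(33-15*i,np.round(d,1))
E
```

```text
33 [  4.9 -10.4]
18 [  2.1 -11.3]
3 [ -0.9 -11.5]
-12 [ -3.8 -10.8]
-27 [-6.5 -9.5]
-42 [-8.7 -7.5]
-57 [-10.4  -4.9]
-72 [-11.3  -2.1]
-87 [-11.5   0.9]
-102 [-10.8   3.8]
-117 [-9.5  6.5]
-132 [-7.5  8.7]
-147 [-4.9 10.4]
-162 [-2.1 11.3]
-177 [ 0.9 11.5]
-192 [ 3.8 10.8]
-207 [6.5 9.5]
-222 [8.7 7.5]
-237 [10.4  4.9]
-252 [11.3  2.1]
-267 [11.5 -0.9]
-282 [10.8 -3.8]
-297 [ 9.5 -6.5]
-312 [ 7.5 -8.7]
```

```bash
python3 -m jog '[[[0.0049,-0.0104,0,0,0,0,0.05],[0.0021,-0.0113,0,0,0,0,0.05],[-0.0009,-0.0115,0,0,0,0,0.05],[-0.0038,-0.0108,-0.0005,0,0,0,0.05],[0,0,0,0,0,0,0.05]]]'; python3 -m jog '[[[-0.0065,-0.0095,0,0,0,0,0.05],[-0.0087,-0.0075,0,0,0,0,0.05],[-0.0104,-0.0049,0,0,0,0,0.05],[-0.0113,-0.0021,0,0,0,0,0.05],[0,0,0,0,0,0,0.05]]]'
```

```text
t: 16.55
eef_pos: [0.5994, -0.0241, 0.1739]
ee_rot: [3.141, -0.003, -3.064]
force: [-6.8, 3.4, 5.6]
width: 0.0187
t: 17.18
eef_pos: [0.5641, -0.0461, 0.1737]
ee_rot: [3.139, 0.001, -3.063]
force: [-3.0, 10.3, -1.5]
width: 0.0194
```

The force points inward, so my circle centre is about 1.5 mm off; a better one is around (0.5608, -0.002). I'll correct that and carry on in short calls, watching for the stop.

```bash
python3 -m jog '[[[-0.0115,0.0021,0,0,0,0,0.05],[-0.0108,0.0038,-0.0005,0,0,0,0.05],[0,0,0,0,0,0,0.05]]]'; python3 -m jog '[[[-0.0095,0.0065,0,0,0,0,0.05],[-0.0075,0.0087,0,0,0,0,0.05],[0,0,0,0,0,0,0.05]]]';  python3 -m jog '[[[-0.0049,0.0104,0,0,0,0,0.05],[-0.0021,0.0113,0,0,0,0,0.05],[0,0,0,0,0,0,0.05]]]'
```

```text
t: 17.55
eef_pos: [0.5414, -0.0412, 0.1736]
ee_rot: [3.141, 0.0, -3.063]
force: [1.4, 2.7, -2.3]
width: 0.0195
t: 17.92
eef_pos: [0.5241, -0.0256, 0.1734]
ee_rot: [3.141, -0.001, -3.062]
force: [-0.9, 2.5, -1.8]
width: 0.0195
t: 18.3
eef_pos: [0.5173, -0.0036, 0.1732]
ee_rot: [3.141, -0.002, -3.062]
force: [-3.3, 1.3, -0.9]
width: 0.0196
```

```bash
python3 -m jog '[[[0.0006,0.0115,0,0,0,0,0.05],[0.0035,0.0108,0,0,0,0,0.05],[0,0,0,0,0,0,0.05]]]'; python3 -m jog '[[[0.0065,0.0095,0,0,0,0,0.05],[0.0087,0.0075,-0.0005,0,0,0,0.05],[0,0,0,0,0,0,0.05]]]';  python3 -m jog '[[[0.0104,0.0049,0,0,0,0,0.05],[0.0113,0.0021,0,0,0,0,0.05],[0,0,0,0,0,0,0.05]]]'
```

```text
t: 18.68
eef_pos: [0.5224, 0.0189, 0.1732]
ee_rot: [3.141, -0.0, -3.062]
force: [-1.8, 0.9, -4.6]
width: 0.0195
t: 19.05
eef_pos: [0.5384, 0.0359, 0.1729]
ee_rot: [3.141, 0.001, -3.062]
force: [-0.3, 1.5, -5.2]
width: 0.0193
t: 19.42
eef_pos: [0.56, 0.0422, 0.1728]
ee_rot: [3.141, 0.001, -3.063]
force: [1.3, -0.1, -7.0]
width: 0.0194
```

```bash
python3 -m jog '[[[0.0115,-0.0009,-0.0007,0,0,0,0.05],[0.0108,-0.0038,0,0,0,0,0.05],[0,0,0,0,0,0,0.05]]]'; python3 -m jog '[[[0.0095,-0.0065,-0.0003,0,0,0,0.05],[0.0075,-0.0087,0,0,0,0,0.05],[0,0,0,0,0,0,0.05]]]';  python3 -m jog '[[[0.0049,-0.0104,0,0,0,0,0.05],[0.0021,-0.0113,-0.0003,0,0,0,0.05],[0,0,0,0,0,0,0.05]]]'
```

```text
t: 19.8
eef_pos: [0.5825, 0.0367, 0.1725]
ee_rot: [-3.141, 0.001, -3.063]
force: [0.4, -1.8, -5.2]
width: 0.0191
t: 20.18
eef_pos: [0.599, 0.0208, 0.1722]
ee_rot: [-3.141, 0.0, -3.063]
force: [-1.0, -4.4, -3.3]
width: 0.0192
t: 20.55
eef_pos: [0.6049, 0.0037, 0.1719]
ee_rot: [3.135, 0.001, -3.063]
force: [-9.1, 22.1, 1.9]
width: 0.0193
```

Force jumped to 22 N tangential at about 7°, after some 1.07 turns closed, which is consistent with the stop. I'll relax to a light push and read the stop position.

```bash
python3 -m jog '[[[0,0.002,0,0,0,0,0.05],[0,0,0,0,0,0,0.05],[0,0,0,0,0,0,0.05]]]'; python3 -m jog '[[[-0.0005,0.0015,0,0,0,0,0.05],[0,0,0,0,0,0,0.05],[0,0,0,0,0,0,0.05]]]'
```

```text
t: 20.92
eef_pos: [0.6048, 0.0044, 0.1719]
ee_rot: [3.138, -0.0, -3.062]
force: [-8.1, 13.7, 2.3]
width: 0.0193
t: 21.3
eef_pos: [0.6047, 0.0048, 0.1719]
ee_rot: [3.14, 0.0, -3.062]
force: [-5.8, 8.5, -0.0]
width: 0.0193
```

```bash
python3 - <<'E'
from h import *
g=grab_frame("scene");f=grab_frame("top")
b=g["pixels"][170:260,235:345,::-1];a=f["pixels"][170:260,215:325,::-1]
cv2.imwrite("pics/p7.png",cv2.resize(np.hstack([b,a]),None,fx=3.5,fy=3.5,interpolation=2))
E
```

```text
(no output)
```

View pics/p7.png

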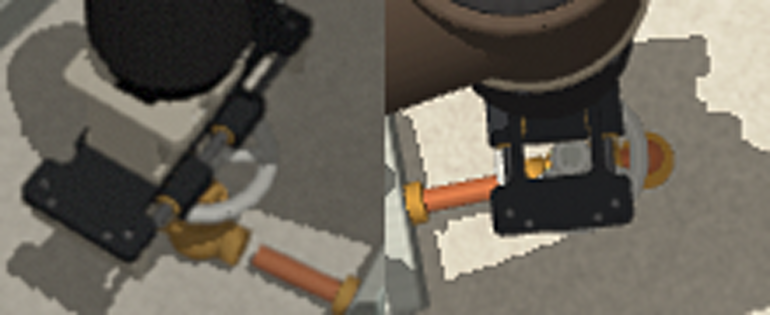

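Nothing is in the way, so it is the hard stop. It reads TCP (0.6047, 0.0048) at 8.5 N, about y 0.0054 unloaded. The circle centre is (0.5611, -0.0016), which puts the stop angle at about 8.5-9°. Next I'll work out the steps for opening.

```bash
python3 - <<'E'
import numpy as np
a=np.radians(8.8+15*np.arange(25));p=43.9*np.c_[np.cos(a),np.sin(a)]
for i,d in enumerate(np.diff(p,axis=0)):print(8.8+15*(i+1),np.round(d,1),np.round(p[i+1]+[561.1,-1.6],1))
E
```

```text
23.8 [-3.2 11. ] [601.3  16.1]
38.8 [-6.   9.8] [595.3  25.9]
53.8 [-8.3  7.9] [587.   33.8]
68.8 [-10.1   5.5] [577.   39.3]
83.8 [-11.1   2.7] [565.8  42. ]
98.8 [-11.5  -0.3] [554.4  41.8]
113.8 [-11.   -3.2] [543.4  38.6]
128.8 [-9.8 -6. ] [533.6  32.6]
143.8 [-7.9 -8.3] [525.7  24.3]
158.8 [ -5.5 -10.1] [520.2  14.3]
173.8 [ -2.7 -11.1] [517.5   3.1]
188.8 [  0.3 -11.5] [517.7  -8.3]
203.8 [  3.2 -11. ] [520.9 -19.3]
218.8 [ 6.  -9.8] [526.9 -29.1]
233.8 [ 8.3 -7.9] [535.2 -37. ]
248.8 [10.1 -5.5] [545.2 -42.5]
263.8 [11.1 -2.7] [556.4 -45.2]
278.8 [11.5  0.3] [567.8 -45. ]
293.8 [11.   3.2] [578.8 -41.8]
308.8 [9.8 6. ] [588.6 -35.8]
323.8 [7.9 8.3] [596.5 -27.5]
338.8 [ 5.5 10.1] [602.  -17.5]
353.8 [ 2.7 11.1] [604.7  -6.3]
368.8 [-0.3 11.5] [604.5   5.1]
```

```bash
python3 -m jog '[[[-0.0042,0.013,0,0,0,0,0.05],[-0.006,0.0098,0,0,0,0,0.05],[-0.0083,0.0079,0.0003,0,0,0,0.05],[0,0,0,0,0,0,0.05]]]'; python3 -m jog '[[[-0.0101,0.0055,0,0,0,0,0.05],[-0.0111,0.0027,0.0003,0,0,0,0.05],[-0.0115,-0.0003,0,0,0,0,0.05],[0,0,0,0,0,0,0.05]]]'; python3 -m jog '[[[-0.011,-0.0032,0,0,0,0,0.05],[-0.0098,-0.006,0.0003,0,0,0,0.05],[-0.0079,-0.0083,0,0,0,0,0.05],[0,0,0,0,0,0,0.05]]]'
```

```text
t: 21.9
eef_pos: [0.5853, 0.0344, 0.1723]
ee_rot: [-3.141, -0.001, -3.062]
force: [-4.2, -2.8, 0.3]
width: 0.0191
t: 22.4
eef_pos: [0.5531, 0.0411, 0.1726]
ee_rot: [-3.139, 0.0, -3.062]
force: [-0.3, -9.2, -2.7]
width: 0.0193
t: 22.9
eef_pos: [0.5263, 0.0247, 0.1731]
ee_rot: [-3.141, 0.004, -3.062]
force: [6.8, -6.0, -7.3]
width: 0.0192
```

```bash
python3 -m jog '[[[-0.0043,-0.0114,-0.0004,0,0,0,0.05],[-0.0027,-0.0111,0,0,0,0,0.05],[0.0003,-0.0115,0,0,0,0,0.05],[0,0,0,0,0,0,0.05]]]'; python3 -m jog '[[[0.0032,-0.011,0.0001,0,0,0,0.05],[0.006,-0.0098,0.0001,0,0,0,0.05],[0.0083,-0.0079,0.0001,0,0,0,0.05],[0,0,0,0,0,0,0.05]]]'; python3 -m jog '[[[0.0101,-0.0055,0.0001,0,0,0,0.05],[0.0111,-0.0027,0.0001,0,0,0,0.05],[0.0115,0.0003,0.0001,0,0,0,0.05],[0,0,0,0,0,0,0.05]]]'
```

```text
t: 23.4
eef_pos: [0.5178, -0.0092, 0.1731]
ee_rot: [3.141, 0.0, -3.063]
force: [-6.0, -1.1, 5.2]
width: 0.0192
t: 23.9
eef_pos: [0.5361, -0.0385, 0.1734]
ee_rot: [-3.14, 0.001, -3.063]
force: [-2.9, -5.0, 2.9]
width: 0.0195
t: 24.4
eef_pos: [0.5699, -0.0456, 0.1737]
ee_rot: [-3.141, 0.003, -3.062]
force: [1.0, -3.3, 1.2]
width: 0.0192
```

```bash
python3 -m jog '[[[0.011,0.0032,0.0001,0,0,0,0.05],[0.0098,0.006,0.0001,0,0,0,0.05],[0.0079,0.0083,0.0001,0,0,0,0.05],[0,0,0,0,0,0,0.05]]]'; python3 -m jog '[[[0.0055,0.0101,0.0001,0,0,0,0.05],[0.0027,0.0111,0.0001,0,0,0,0.05],[-0.0003,0.0115,0.0001,0,0,0,0.05],[0,0,0,0,0,0,0.05],[0,0,0,0,0,0,0.05]]]'
```

```text
t: 24.9
eef_pos: [0.5979, -0.027, 0.1739]
ee_rot: [3.141, 0.002, -3.062]
force: [-2.3, 1.1, 4.8]
width: 0.0192
t: 25.52
eef_pos: [0.6046, 0.0055, 0.1742]
ee_rot: [3.141, 0.0, -3.062]
force: [-5.0, 1.2, 7.6]
width: 0.019
```

One turn is open: TCP (0.6046, 0.0055), matching the stop position, with z up 2.3 mm. Now the second turn.

```bash
python3 -m jog '[[[-0.004,0.011,0.0003,0,0,0,0.05],[-0.006,0.0098,0.0001,0,0,0,0.05],[-0.0083,0.0079,0.0001,0,0,0,0.05],[0,0,0,0,0,0,0.05]]]'; python3 -m jog '[[[-0.0101,0.0055,0,0,0,0,0.05],[-0.0111,0.0027,0.0003,0,0,0,0.05],[-0.0115,-0.0003,0,0,0,0,0.05],[0,0,0,0,0,0,0.05]]]'; python3 -m jog '[[[-0.011,-0.0032,0,0,0,0,0.05],[-0.0098,-0.006,0.0003,0,0,0,0.05],[-0.0079,-0.0083,0,0,0,0,0.05],[0,0,0,0,0,0,0.05]]]';python3 -m jog '[[[-0.0053,-0.0104,0,0,0,0,0.05],[-0.0027,-0.0111,0,0,0,0,0.05],[0.0005,-0.0115,0,0,0,0,0.05],[0,0,0,0,0,0,0.05]]]'
```

```text
t: 26.02
eef_pos: [0.5863, 0.0338, 0.1746]
ee_rot: [-3.141, 0.0, -3.062]
force: [-4.5, -1.7, 7.5]
width: 0.0192
t: 26.52
eef_pos: [0.5543, 0.0411, 0.1749]
ee_rot: [-3.141, 0.002, -3.062]
force: [-0.5, -4.5, 4.6]
width: 0.019
t: 27.02
eef_pos: [0.5257, 0.0236, 0.1753]
ee_rot: [3.141, 0.002, -3.063]
force: [2.1, 0.4, 6.5]
width: 0.0195
t: 27.52
eef_pos: [0.5178, -0.01, 0.1753]
ee_rot: [-3.141, -0.0, -3.063]
force: [-2.6, -0.9, 10.9]
width: 0.0192
```

```bash
python3 -m jog '[[[0.0032,-0.011,0.0001,0,0,0,0.05],[0.006,-0.0098,0.0001,0,0,0,0.05],[0.0083,-0.0079,0.0001,0,0,0,0.05],[0,0,0,0,0,0,0.05]]]'; python3 -m jog '[[[0.0101,-0.0055,0.0001,0,0,0,0.05],[0.0111,-0.0027,0.0001,0,0,0,0.05],[0.0115,0.0003,0.0001,0,0,0,0.05],[0,0,0,0,0,0,0.05]]]'; python3 -m jog '[[[0.011,0.0032,0.0001,0,0,0,0.05],[0.0098,0.006,0.0001,0,0,0,0.05],[0.0079,0.0083,0.0001,0,0,0,0.05],[0,0,0,0,0,0,0.05]]]'; python3 -m jog '[[[0.0055,0.0101,0.0001,0,0,0,0.05],[0.0027,0.0111,0.0001,0,0,0,0.05],[0,0,0,0,0,0,0.05],[0,0,0,0,0,0,0.05]]]'
```

```text
t: 28.02
eef_pos: [0.536, -0.0387, 0.1757]
ee_rot: [-3.141, 0.0, -3.063]
force: [0.6, -2.1, 8.6]
width: 0.0192
t: 28.52
eef_pos: [0.5688, -0.046, 0.1759]
ee_rot: [-3.141, 0.0, -3.063]
force: [-0.3, -0.2, 8.8]
width: 0.0191
t: 29.02
eef_pos: [0.597, -0.0285, 0.1762]
ee_rot: [-3.141, -0.001, -3.062]
force: [-0.8, -0.3, 9.5]
width: 0.0194
t: 29.52
eef_pos: [0.6051, -0.0072, 0.1765]
ee_rot: [-3.141, 0.0, -3.062]
force: [-0.5, 0.8, 9.5]
width: 0.0192
```

```bash
python3 - <<'E'
import numpy as np
from scipy.optimize import least_squares as L
sets={"cw":[(.5414,-.0412),(.5241,-.0256),(.5173,-.0036),(.5224,.0189),(.5384,.0359),(.56,.0422),(.5825,.0367),(.599,.0208)],
"ccw1":[(.5853,.0344),(.5531,.0411),(.5263,.0247),(.5178,-.0092),(.5361,-.0385),(.5699,-.0456),(.5979,-.027),(.6046,.0055)],
"ccw2":[(.5863,.0338),(.5543,.0411),(.5257,.0236),(.5178,-.01),(.536,-.0387),(.5688,-.046),(.597,-.0285),(.6051,-.0072)]}
for n,p in sets.items():
    p=np.array(p)
    r=L(lambda c:np.hypot(*(p-c).T)-.044,[.561,-.002]);r2=L(lambda c:np.hypot(*(p-c[:2]).T)-c[2],[.561,-.002,.044])
    print(n,r.x,r.cost**.5,r2.x)
    c=r.x
    print(np.degrees(np.arctan2(.0054-c[1],.6047-c[0])))
E
```

```text
cw [ 0.56119739 -0.00181149] 0.00011044094889654476 [ 0.5612342  -0.00184591  0.04404819]
9.412406071465186
ccw1 [ 0.56124254 -0.0023405 ] 0.0002562884081394426 [ 0.56124199 -0.00234247  0.04408461]
10.099421701275608
ccw2 [ 0.56126723 -0.00252647] 0.0002660817357244027 [ 0.56126719 -0.00251793  0.04412962]
10.342643853479663
```

The three fits agree on the radius (44.1 mm). The centre moved about 0.5 mm in y at the stop push. With that allowed for, the end target is TCP about (0.6046, 0.0053), roughly 12.5 mm ahead.

```bash
python3 -m jog '[[[0.001,0.006,0.0004,0,0,0,0.05],[-0.001,0.0061,0.0003,0,0,0,0.05],[0,0,0,0,0,0,0.05],[0,0,0,0,0,0,0.05],[0,0,0,0,0,0,0.05],[0,0,0,0,0,0,0.05]]]'
python3 - <<'E'
from h import *
g=grab_frame("scene");f=grab_frame("top")
b=g["pixels"][170:260,235:345,::-1];a=f["pixels"][170:260,215:325,::-1]
cv2.imwrite("pics/p8.png",cv2.resize(np.hstack([b,a]),None,fx=3.5,fy=3.5,interpolation=2))
cv2.imwrite("pics/p9.png",g["pixels"][:,:,::-1])
s=monitor.get_state();print(s["eef_pos"],s["force"],s["moment"])
E
```

```text
t: 30.28
eef_pos: [0.6047, 0.0045, 0.1766]
ee_rot: [-3.141, -0.001, -3.063]
force: [-0.7, -0.7, 7.9]
width: 0.0196
[0.60472412 0.00452757 0.17669564] [-0.6368287  -0.11364321  7.15140426] [-0.41108615  0.26412748 -0.08173078]
```

View pics/p8.png

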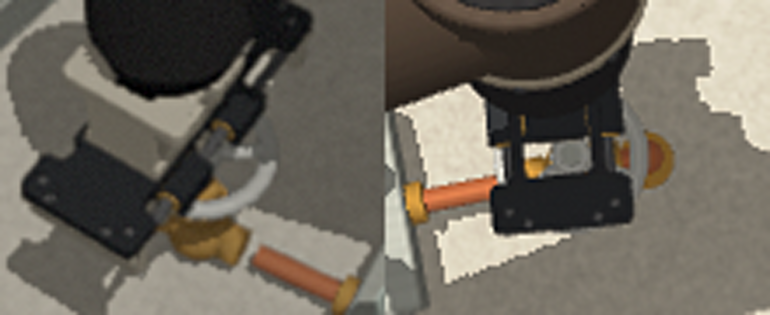

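View pics/p9.png

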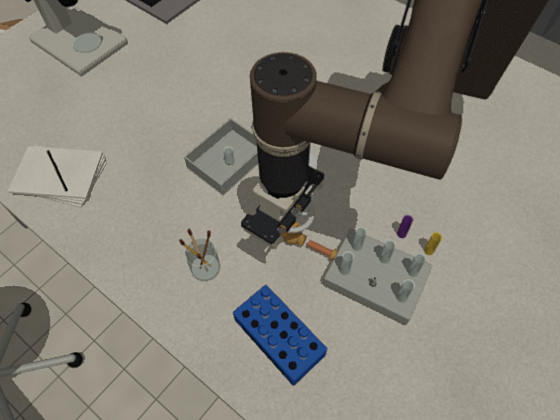

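The tubes, tray and bystanders are all in place: five tubes standing, and the broken one in the tray at (229,156). The wheel looks the same as at the stop. It is 0.8 mm short of the target, so I'll nudge it on.

```bash
python3 -m jog '[[[0,0.0008,0.0007,0,0,0,0.05],[0,0,0,0,0,0,0.05],[0,0,0,0,0,0,0.05],[0,0,0,0,0,0,0.05]]]'
```

```text
t: 30.88
eef_pos: [0.6046, 0.0053, 0.1768]
ee_rot: [-3.141, -0.001, -3.063]
force: [0.2, -3.8, 3.1]
width: 0.0194
```

```bash
python3 -m jog '[[[0,0.0004,0,0,0,0,0.05],[0,0,0,0,0,0,0.05],[0,0,0,0,0,0,0.05],[0,0,0,0,0,0,0.05],[0,0,0,0,0,0,0.05],[0,0,0,0,0,0,0.05]]]'; python3 -m jog '[[[0,0,0,0,0,0,0.05],[0,0,0,0,0,0,0.05],[0,0,0,0,0,0,0.05],[0,0,0,0,0,0,0.05]]]'
```

```text
t: 31.62
eef_pos: [0.6045, 0.0059, 0.1768]
ee_rot: [-3.142, -0.001, -3.063]
force: [-2.3, -3.8, 1.7]
width: 0.0197
t: 32.12
eef_pos: [0.6045, 0.0059, 0.1768]
ee_rot: [-3.141, -0.001, -3.063]
force: [-3.1, -4.4, 2.8]
width: 0.019
```

The wheel is steady: TCP y 0.0059 under 4 N, about 0.0055 unloaded against 0.0054 at the stop. It stands 4.9 mm higher (5.0 expected).

```bash
python3 -c "
from station import job_done,monitor
print(job_done());s=monitor.get_state();print(s['t'],s['eef_pos'],s['width'])"
```

```text
the job is handed in; nothing more can be done
None
the job is handed in; nothing more can be done
```

The job is handed in at about 32 s of the 72 s allowed. The broken tube is in the tray and the valve is backed off two turns with the handle still gripped.

- **Broken tube:** I lifted it off the middle +x nozzle and set it standing in the tray. It touched down under light contact (8 N at most) before I released it. The last scene picture shows it there. The five whole tubes are still on their nozzles, and everything else I could see looks undisturbed. The Petri dish was behind the arm in that picture; I last saw it in place on the way to the handle.
- **Valve:** I closed it clockwise about 1.07 turns to the hard stop, where the force jumped to 22 N with no more movement. I then opened it two turns.
- **Final check of the setting:** The handle is back at its stop angle to within about half a degree, estimated from the tool position. It stands 4.9 mm higher (5.0 expected). The wheel held steady over the last readings.
- **Disagreement:** The fitted centre of the handle's circle shifted about 0.5 to 0.7 mm in the grip after the push at the stop. I allowed for this in the target, but it leaves about 0.5 to 1 degree of uncertainty in "exactly two turns". The gripper hid most of the wheel, so the pictures confirm the angle only roughly.

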